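# Clamp a sensor bracket in the bench fixture

## Task

Lay the short bracket with a single upright flange flat in the nest of the clamping fixture, between the two rails, its plain end up to the end stop and its flange at the open end. Then swing the clamp arm all the way back over it to its stop, and screw the knurled knob down, regripping as often as needed, until it comes to its stop and the bracket is held tight. Leave the other brackets and things on the bench where they are, and let go of everything.

Things in the scene. Friction and masses are not known exactly. Their poses are not given: they have to be found in the camera images.
- bracket: The bracket to clamp: bare aluminium L, 0.15 to 0.2 kg, lying flat. Base 90 (x) x 50 (y) x 10 mm, one upright flange across its -x end, 8 mm thick (x), 50 mm wide, top 45 mm above the underside. Origin: centre of the base's underside; z up, x from flange to plain end. Best carried by the flange, pinched across its 8 mm from above, fingertips clear of the base. Its place among the brackets changes.
- flange (a point): Middle of the bracket's flange, 41 mm from the bracket's origin along its -x, 28 mm above the underside.
- long_bracket: Bystander: similar aluminium L bracket but with a base 135 mm long. Origin at the centre of the underside. Not to be disturbed.
- u_bracket: Bystander: aluminium bracket with a 90 mm base and upright flanges at both ends. Origin at the centre of the underside. Not to be disturbed.
- fixture: The clamping fixture, fixed to the bench at a changing place and yaw: dark steel plate 200 x 120 x 12 mm with the nest, the post and the clamp arm. Origin: on the bench under the nest centre, axes as the nest; the plate reaches from x = -60 to +140 mm and y = -60 to +60 mm.
- nest (a point): Centre of the nest, on its floor, 12 mm above the bench; z up, x from the nest's open end to the end stop and post. Two steel rails along x from -30 to +48 mm, 7 mm high, inner faces at y = -28 and +28 mm; end stop 7 mm high, inner face at x = +48 mm. A bracket lying right has its origin here and its x along this x.
- nest_open (a point): Where the middle of the flange belongs in the nest: 41 mm along -x from the nest centre and 28 mm above its floor.
- swing_arm (a joint): Angle (rad) of the clamp arm: 0 = over the nest, at its stop; grows as it swings away to the fixture's +y side (clockwise from above), to 1.6; starts at 0.9 to 1.5. Turns about the post, stays where left, needs about 1.5 N at the knob. Grey, 26 mm wide, underside 58 and top 70 mm above the bench; carries the screw at its end. Can be swung by the knob or pushed.
- pivot (a point): Point on the vertical axis of the post about which the arm swings, 110 mm along +x from the nest centre, at the arm's underside 58 mm above the bench. Post of 30 mm diameter, bolt head on top to 76 mm.
- clamp_screw (a joint): Angle (rad) of the knurled screw in the arm's end: grows as it is turned clockwise seen from above, and it then goes down 7.5 mm a turn; 0 = highest, 11 = lowest, its hard stop. Starts at 0 to 3: about 1.3 to 1.8 turns must be made. Turning takes about 0.05 N m; it stays where it is left.
- knob (a point): Centre of the black knurled knob, on the screw axis, 110 mm from the arm's pivot axis; moves with arm and screw: 108 mm above the bench at screw angle 0, 95 mm at 11. Knob 40 mm in diameter, 28 mm high (14 mm above and below this point). Round: can be gripped at any yaw from above.
- foot: Round steel foot, 16 mm in diameter, on a spring (3 N/mm) under the screw. Origin: its lowest point, 77 mm below the knob's centre, on the screw axis; 31 mm above the bench at screw angle 0. With the bracket in the nest (base top 22 mm above the bench) it touches at about 7.9 rad and presses with about 11 N at the screw's stop.
- screwdriver: Bystander: screwdriver lying on the bench. Not to be disturbed.
- water: Bystander: standing clear bottle, 64 mm in diameter, 190 mm high. Not to be disturbed.
- meter: Bystander: grey hand meter, 150 x 80 x 41 mm. Not to be disturbed.
- calculator: Bystander: black calculator, 130 x 75 x 16 mm. Not to be disturbed.
- spanner: Bystander: steel spanner lying on the bench. Not to be disturbed.

How it is judged:
By the outcome, as a careful person would: the job done as asked, in the order asked, and still so for the second after the job is handed in, with the robot touching nothing.
It also fails if it takes over 72 s, if anything falls off the work surface, if the arm or the gripper's body presses on something with over 40 N, if the wrist force passes 120 N, or if a joint passes its speed limit or range.

## Robot

A 7-joint arm with a two-finger parallel gripper is mounted at the origin on the work surface. World frame = base frame: x ahead of the robot, y to its left, z up, the work surface at z = 0. Lengths are in m, angles in rad, forces in N, time in s.
With the tool pointing down it reaches from about 0.425 to 0.925 m from the base axis. Payload 6.8 kg.
Tool frame: the origin (TCP) lies where the fingers leave the gripper's body, on its centre line; the fingertips stand 73 mm ahead of it and the grasp point (between the pads) lies 54 mm ahead of it; z points along the fingers, y is the line along which they close (so a half turn about z gives the same grasp; the last joint's range is limited). The gripper opens to 85 mm and grips with 20 to 120 N. Pads are 22 mm wide; open, the fingers measure 114 mm over their backs; the gripper's body (76 mm by 85 mm) begins 54 mm behind the grasp point. The pads swing forward as they close: fully open they stand 13 mm farther back than shut.
Start: joints at [1.166, 0.477, 0.022, 1.555, -0.011, 1.109, -0.083], TCP at [0.197, -0.646, 0.304] pointing down, gripper open.
Joint ranges: [-2.96, 2.96], [-0.34, 2.1], [-1.41, 1.46], [0.24, 2.44], [-1.37, 4.51], [0.17, 1.92], [-2.96, 2.96]. Speed limits (rad/s): [2.39, 2.39, 3.14, 3.14, 3.14, 3.14, 3.14].

## Interface

Orientations are given as a rotation vector (axis times angle).
In Python, from bench import r, eyes, ticket, get_obs gives the robot as it stands (r), with the cameras (eyes), the job (ticket) and the readings as plain functions.
- The arm moves only by the shell command python3 drive.py 'ROWS' [OPENING] [FORCE]. ROWS is rows parted by semicolons, their numbers by spaces, 1 to 5 of them, each of 6 numbers: dx, dy, dz in m, then a rotation vector rx, ry, rz in rad; each row is the pose to reach, as a shift and turn from the pose commanded when the command began, along the tool's axes at that moment; what a row does not reach only later rows make up. A row lasts 1/10 s, in which the tool goes at most 0.05 m and 0.15 rad, less where a joint would pass 70% of its speed; a pose out of reach is approached as far as the arm can. OPENING is the finger opening in m, set as the command begins (- or left out keeps the last). The fingers move at their own pace and stop on an object; FORCE is the grip in N (left out, the last holds). Time passes only in rows, so rows that do not move let the fingers close. It prints the time, the measured TCP pose, the force, the opening and the grip force at its end.
- get_obs(): the state, without advancing time (a new reading comes with each control period).
- eyes.grab_frame(name): name is "scene" or "top" or "wrist"; returns (picture, depth): 420x560x3 uint8, blue, green, red; 420x560 float32, m along the optical axis (not along the pixel's ray), 0 where there is no reading.
- eyes.camera_info(name): a dict with "camera_matrix" (3x3 intrinsics, pixels), "R" (3x3) and "t" (3): a world point X has camera coordinates R X + t. Camera axes: x right, y down, z forward; pixel columns grow to the right and rows downward; lengths in m; the calibration is good to about 2 mm. The wrist camera is an equidistant fisheye: a pixel r from the principal point sees the ray r / f radians off the axis. A picture is of the moment at which its call begins: read the wrist's pose just before it. camera_info takes no time and is no camera call; for the wrist camera it gives the pose at the moment of the call.
- ticket.hand_in(): hands the job in; it is judged then, once.
The state is a dict: "clock": time; "joints": joint angles; "qvel": joint speeds; "tau": joint torques, N m; "tcp_pos": TCP position; "orientation": TCP orientation; "contact_force": force on the tool from outside, world axes, zero at the start; "moment": the same for the moment, N m; "grip_width": finger opening in m; "gripper_force": force on a finger pad.
Only numpy, scipy, OpenCV 4.12 (cv2) and the standard library are available. Lean on these libraries where they do the work, as an engineer would, in place of code of your own. Each camera call takes 0.05 s, during which the arm holds its last target. There are 200 camera calls.

## Working session

There is one attempt and no reset: what is moved stays moved. The work goes in short steps, Python scripts to look and compute and a shell command to move; the robot and the scene stay as the last step left them, time stands still between calls to the robot, and variables do not carry over. Pictures are saved under pics/ and viewed, at most 10 in all, crops included, and the job is handed in when it is done.

```bash
ls; mkdir -p pics; python3 - <<'E'
from bench import r, eyes, ticket, get_obs
import cv2,numpy as np
o=get_obs();print({k:np.round(v,3) for k,v in o.items()})
for n in("top","scene"):
    im,d=eyes.grab_frame(n);cv2.imwrite(f"pics/{n}0.png",im);np.save(f"pics/{n}0.npy",d)
    c=eyes.camera_info(n);print(n,c)
E
```

```text
bench.py
drive.py
pics
{'clock': np.float64(0.0), 'joints': array([ 1.166,  0.478,  0.022,  1.556, -0.012,  1.109, -0.083]), 'qvel': array([-0.001,  0.   , -0.   ,  0.001, -0.001, -0.001, -0.   ]), 'tau': array([ 0.0000e+00, -5.9645e+01,  1.6080e+00, -2.8120e+01,  1.2000e-02,
        9.0000e-03, -0.0000e+00]), 'tcp_pos': array([ 0.197, -0.645,  0.303]), 'orientation': array([-3.105e+00, -4.640e-01,  1.000e-03]), 'contact_force': array([ 0.529,  0.626, -0.784]), 'moment': array([0.002, 0.071, 0.016]), 'gripper_force': np.float64(0.0), 'grip_width': np.float64(0.085)}
top {'camera_matrix': array([[407.18130429,   0.        , 280.36188407],
       [  0.        , 407.18130429, 217.69674894],
       [  0.        ,   0.        ,   1.        ]]), 'R': array([[-0.02440808, -0.99968734,  0.00542753],
       [-0.98501361,  0.02312185, -0.17091976],
       [ 0.17074083, -0.00951801, -0.98527   ]]), 't': array([-0.02702063,  0.51825174,  1.07287768])}
scene {'camera_matrix': array([[380.64938773,   0.        , 277.8806789 ],
       [  0.        , 380.64938773, 210.1417389 ],
       [  0.        ,   0.        ,   1.        ]]), 'R': array([[-0.6900174 ,  0.7236657 ,  0.01356269],
       [ 0.52890401,  0.51692633, -0.6730882 ],
       [-0.49410175, -0.45726921, -0.73943785]]), 't': array([ 0.38880988, -0.1707217 ,  1.23465232])}
```

View pics/top0.png

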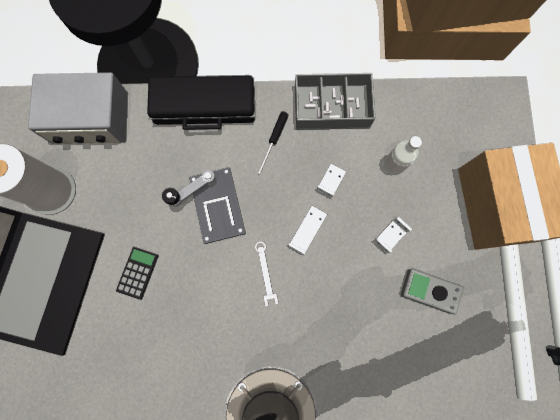

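View pics/scene0.png

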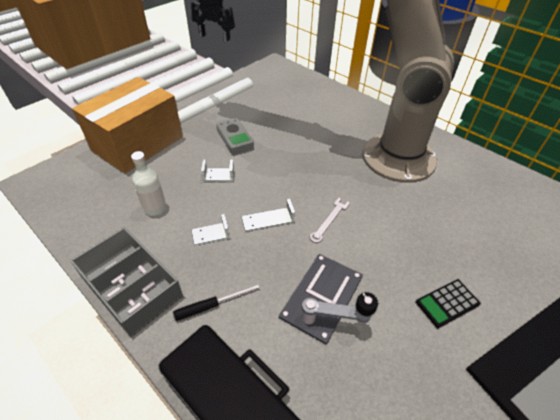

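The top view shows the short single-flange bracket at about (331,180), the long one at (308,230) and the U at (393,235). The fixture is at (218,205) with its post at (208,176) and knob at (171,196). I'll enlarge the bracket and the fixture in both views.

```bash
python3 - <<'E'
import cv2,numpy as np
t=cv2.imread("pics/top0.png");s=cv2.imread("pics/scene0.png")
def c(im,x,y,w,h,k=5):return cv2.resize(im[y:y+h,x:x+w],None,fx=k,fy=k,interpolation=cv2.INTER_CUBIC)
a=c(t,305,150,60,60);b=c(s,180,200,60,60);
d=c(t,155,160,100,60,5);e=c(s,270,250,120,100,5)
cv2.imwrite("pics/c1.png",np.hstack([a,b]))
f=np.zeros((600,800,3),np.uint8)
f[:300,:300]=a;f[300:600,:300]=b
f[:300,300:800]=d
f[300:600,300:660]=cv2.resize(e,(360,300))
cv2.imwrite("pics/c1.png",f)
E
```

```text
(no output)
```

View pics/c1.png

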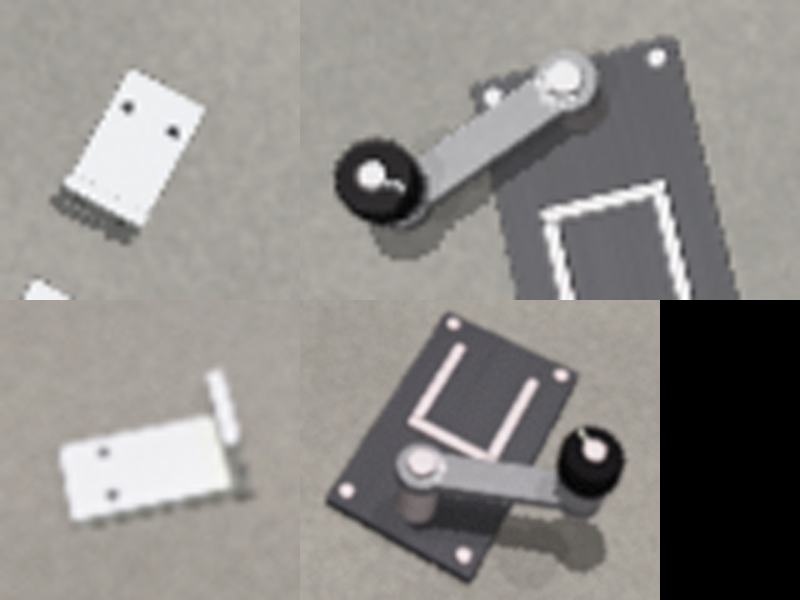

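```bash
cat > h.py <<'E'
import numpy as np, cv2
from scipy.spatial.transform import Rotation as Rn
def ray(c,u,v,fish=False):
    K=c["camera_matrix"];x=np.array([(u-K[0,2])/K[0,0],(v-K[1,2])/K[1,1]])
    if fish:
        a=np.hypot(*x);d=np.r_[x/max(a,1e-9)*np.sin(a),np.cos(a)]
    else: d=np.r_[x,1]
    R=np.array(c["R"]);o=-R.T@np.array(c["t"]);d=R.T@d
    return o,d/np.linalg.norm(d)
def at_z(c,u,v,z,fish=False):
    o,d=ray(c,u,v,fish);return o+d*(z-o[2])/d[2]
def tri(rays):
    A=np.zeros((3,3));b=np.zeros(3)
    for o,d in rays:
        P=np.eye(3)-np.outer(d,d);A+=P;b+=P@o
    x=np.linalg.solve(A,b);e=[np.linalg.norm((np.eye(3)-np.outer(d,d))@(x-o)) for o,d in rays]
    return x,max(e)
E
python3 - <<'E'
from bench import r, eyes, ticket, get_obs
from h import *
np.set_printoptions(precision=4,suppress=True)
T=eyes.camera_info("top");S=eyes.camera_info("scene")
k=lambda u,v,x,y,s:((u+.5)/s-.5+x,(v+.5)/s-.5+y)
ta=lambda u,v:ray(T,*k(u,v,305,150,5)); sb=lambda u,v:ray(S,*k(u,v-300,180,200,5))
td=lambda u,v:ray(T,*k(u-300,v,155,160,5)); se=lambda u,v:ray(S,*k(u-300,v-300,270,250,3))
print("hole1",*tri([ta(127,107),sb(112,495)]))
print("hole2",*tri([ta(173,132),sb(103,452)]))
print("plain L",*tri([ta(130,70),sb(73,520)]))
print("plain R",*tri([ta(205,108),sb(62,445)]))
print("flange topL",*tri([ta(65,186),sb(236,438)]),'or',*tri([ta(65,186),sb(212,372)]))
print("flange topR",*tri([ta(143,229),sb(212,372)]))
print("bolt",*tri([td(565,75),se(422,462)]))
print("knob pin",*tri([td(372,174),se(594,451)]))
print("stop L",*tri([td(543,212),se(492,458)]))
print("stop R",*tri([td(662,185),se(412,420)]))
print("screw tr",*tri([td(656,57),se(347,490)]))
print("screw tl",*tri([td(492,97),se(463,554)]))
E
```

```text
hole1 [ 0.6562 -0.1856  0.0102] 0.0012175465523535805
hole2 [ 0.641  -0.2117  0.0096] 0.0009446852555058345
plain L [ 0.6793 -0.1888  0.0075] 0.0010476944999424974
plain R [ 0.654  -0.2303  0.0113] 0.0014544689775504373
flange topL [ 0.6021 -0.1448  0.0438] 0.0005582629486306711 or [ 0.5981 -0.1477  0.0858] 0.008974475939367649
flange topR [ 0.5785 -0.1889  0.0403] 0.0010945531140268512
bolt [0.6343 0.1569 0.0763] 0.0018720784672562182
knob pin [0.571  0.2473 0.1226] 0.001167148573737694
stop L [0.5704 0.1774 0.0237] 0.001258950078154693
stop R [0.5853 0.1113 0.0188] 0.001604400902133683
screw tr [0.6616 0.1145 0.0158] 0.0011163542502460489
screw tl [0.6403 0.2079 0.016 ] 0.0006324259342614223
```

```bash
cat >> h.py <<'E'
def plan(o,p,yaw_y):
    "shift/turn in tool axes to reach TCP p, tool straight down, tool y at world yaw (deg), nearer half turn"
    R=Rn.from_rotvec(o["orientation"]);best=None
    for a in np.radians([yaw_y,yaw_y+180]):
        y=np.array([np.cos(a),np.sin(a),0]);z=np.array([0,0,-1.]);x=np.cross(y,z)
        rv=(R.inv()*Rn.from_matrix(np.c_[x,y,z])).as_rotvec()
        if best is None or np.linalg.norm(rv)<np.linalg.norm(best):best=rv
    return np.round(np.r_[R.inv().apply(np.array(p)-o["tcp_pos"]),best],4)
E
python3 - <<'E'
from bench import r, eyes, ticket, get_obs
from h import *
print(plan(get_obs(),[.592,-.168,.30],-29).tolist())
E
```

```text
[0.517, -0.3408, 0.0035, -0.0016, -0.0005, -0.7678]
```

```bash
R1='0.2 -0.132 0 0 0 0'; 
python3 drive.py '0.04 -0.026 0 0 0 0;0.08 -0.052 0 0 0 0;0.12 -0.078 0 0 0 0;0.16 -0.104 0 0 0 0;0.2 -0.132 0 0 0 0' 0.085 30
python3 drive.py '0.04 -0.026 0 0 0 0;0.08 -0.052 0 0 0 0;0.12 -0.078 0 0 0 0;0.16 -0.104 0 0 0 0;0.2 -0.132 0 0 0 0'
python3 drive.py '0.03 -0.02 0 0 0 -0.15;0.07 -0.045 0 0 0 -0.3;0.11 -0.07 0 0 0 -0.45;0.117 -0.077 0.003 0 0 -0.6;0.117 -0.077 0.003 0 0 -0.767'
python3 drive.py '0 0 0 0 0 0;0 0 0 0 0 0;0 0 0 0 0 0'
python3 - <<'E'
from bench import r, eyes, ticket, get_obs
from h import *
o=get_obs();print(plan(o,[.592,-.168,.30],-29).tolist(),o["joints"].round(2))
c=eyes.camera_info("wrist");im,d=eyes.grab_frame("wrist");cv2.imwrite("pics/w1.png",im);np.save("pics/w1.npy",d)
import pickle;pickle.dump(c,open("pics/w1.pkl","wb"));print(c)
E
```

```text
clock: 0.6
tcp_pos: [0.3509, -0.4591, 0.3036]
orientation: [-3.107, -0.464, 0.0]
contact_force: [1.8, -0.3, 0.8]
grip_width: 0.0849
gripper_force: 0.0
clock: 1.1
tcp_pos: [0.5035, -0.2746, 0.3037]
orientation: [3.107, 0.464, -0.001]
contact_force: [-0.1, -1.1, 0.7]
grip_width: 0.0852
gripper_force: 0.0
clock: 1.6
tcp_pos: [0.5932, -0.1645, 0.3]
orientation: [-2.71, -1.585, -0.001]
contact_force: [0.6, -0.9, -0.1]
grip_width: 0.0851
gripper_force: 0.0
clock: 1.9
tcp_pos: [0.5918, -0.1689, 0.3009]
orientation: [2.724, 1.565, -0.001]
contact_force: [0.4, -0.2, -0.4]
grip_width: 0.0848
gripper_force: 0.0
[0.0009, -0.0003, 0.0009, -0.0001, 0.0004, -0.0219] [ 0.44  0.41 -0.35  1.69  0.15  1.07 -0.48]
{'camera_matrix': array([[325.1922621 ,   0.        , 280.22566651],
       [  0.        , 325.1922621 , 204.97716504],
       [  0.        ,   0.        ,   1.        ]]), 'R': array([[ 0.86342119, -0.50447917,  0.0021459 ],
       [-0.48603871, -0.83070541,  0.27146802],
       [-0.13516735, -0.23543423, -0.96244507]]), 't': array([-0.59789731,  0.11304627,  0.41530336])}
```

View pics/w1.png

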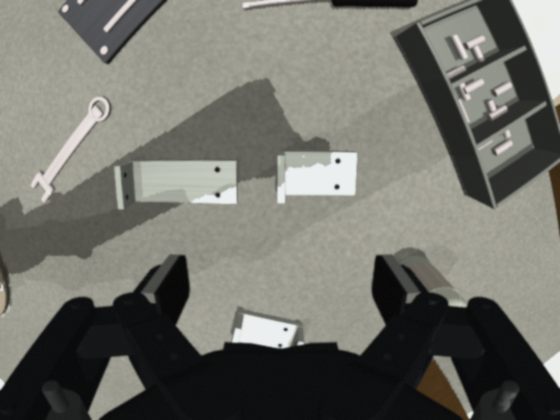

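The wrist view shows the short bracket with its flange top at about (281,179) and plain end at x≈357. Enlarging for precise pixels.

```bash
python3 - <<'E'
import cv2
a=cv2.imread("pics/w1.png")[145:210,270:365]
cv2.imwrite("pics/w1c.png",cv2.resize(a,None,fx=8,fy=8,interpolation=cv2.INTER_CUBIC))
E
```

```text
(no output)
```

View pics/w1c.png

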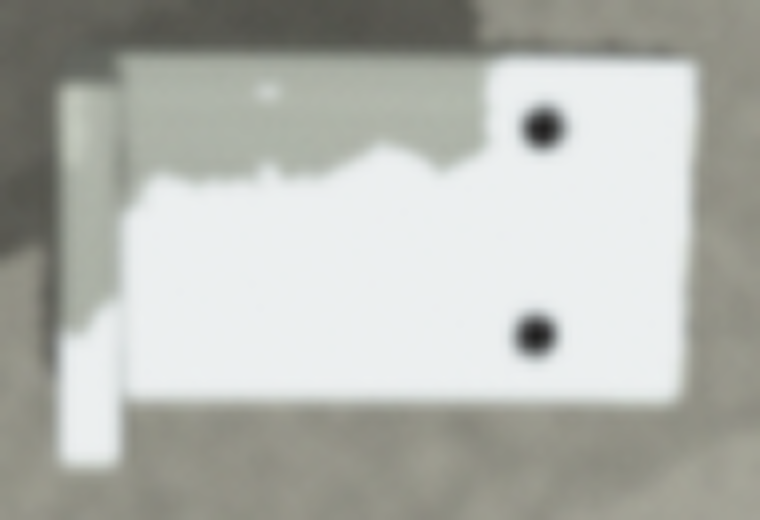

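```bash
python3 - <<'E'
from bench import r, eyes, ticket, get_obs
from h import *
import pickle
np.set_printoptions(precision=4,suppress=True)
c=pickle.load(open("pics/w1.pkl","rb"));T=eyes.camera_info("top")
w=lambda u,v:((u+.5)/8-.5+270,(v+.5)/8-.5+145)
k=lambda u,v,x=305,y=150,s=5:((u+.5)/s-.5+x,(v+.5)/s-.5+y)
ta=lambda u,v:ray(T,*k(u,v))
W=lambda u,v,z:at_z(c,*w(u,v),z,True)
f=[W(*p,.045) for p in((60,85),(60,465),(118,465),(118,85))]
b=[W(*p,.010) for p in((697,62),(683,402))]
h=[W(*p,.010) for p in((544,127),(535,334))]
print(np.array(f),np.array(b),np.array(h))
for n,q,t in(("hole",(544,127),(127,107)),("hole",(535,334),(173,132)),("fl",(60,85),(65,186)),("fl",(60,465),(143,229))):
    print(n,*tri([ray(c,*w(*q),True),ta(*t)]))
fm=np.mean(f,0);bm=np.mean(b,0);hm=np.mean(h,0);d=bm-fm
e=f[0]-f[1];print("flange mid",fm,"yaw",np.degrees(np.arctan2(d[1],d[0])),"perp",np.degrees(np.arctan2(e[1],e[0]))-90,np.linalg.norm(d[:2]),np.linalg.norm(e))
e=h[0]-h[1];print(np.degrees(np.arctan2(e[1],e[0]))-90, np.degrees(np.arctan2(*(hm-fm)[1::-1])))
E
```

```text
[[ 0.6051 -0.1431  0.045 ]
 [ 0.58   -0.1857  0.045 ]
 [ 0.5865 -0.1895  0.045 ]
 [ 0.6114 -0.1467  0.045 ]] [[ 0.6826 -0.1883  0.01  ]
 [ 0.6579 -0.2313  0.01  ]] [[ 0.6588 -0.1857  0.01  ]
 [ 0.6435 -0.2114  0.01  ]]
hole [ 0.6596 -0.1877  0.001 ] 0.00011729701784662043
hole [ 0.6439 -0.2138  0.0015] 1.2026202840889735e-05
fl [ 0.6044 -0.145   0.0359] 0.0010315294512157778
fl [ 0.5787 -0.1884  0.0355] 0.00040874605873633457
flange mid [ 0.5958 -0.1663  0.045 ] yaw -30.325228803506935 perp -30.41943457927617 0.08626830586799324 0.049465389786628344
-30.690471198213842 -30.231960489349422
```

```bash
python3 - <<'E'
from bench import r, eyes, ticket, get_obs
from h import *
o=get_obs();print(plan(o,[.5958,-.1663,.088],-30.4).tolist(),o["tcp_pos"])
E
```

```text
[0.0043, 0.0021, 0.213, 0.0001, 0.0003, 0.0032] [ 0.59179766 -0.16886036  0.30095509]
```

```bash

python3 drive.py '0.004 0.002 0.04 0 0 0;0.004 0.002 0.08 0 0 0;0.004 0.002 0.11 0 0 0;0.004 0.002 0.13 0 0 0;0.004 0.002 0.14 0 0 0' 0.04 30
python3 drive.py '0 0 0.02 0 0 0;0 0 0.04 0 0 0;0 0 0.06 0 0 0;0 0 0.073 0 0 0;0 0 0.073 0 0 0'
python3 - <<'E'
from bench import r, eyes, ticket, get_obs
from h import *
o=get_obs();print(plan(o,[.5958,-.1663,.088],-30.4).tolist(),o["tcp_pos"])
E
```

```text
clock: 2.45
tcp_pos: [0.5947, -0.166, 0.1589]
orientation: [-2.721, -1.567, 0.004]
contact_force: [-0.4, 0.5, 0.5]
grip_width: 0.04
gripper_force: 0.0
clock: 2.95
tcp_pos: [0.5951, -0.1658, 0.0867]
orientation: [-2.72, -1.569, 0.003]
contact_force: [0.0, 0.1, -1.1]
grip_width: 0.0405
gripper_force: 0.0
[-0.0001, 0.0009, -0.0013, -0.0021, 0.0009, 0.0059] [ 0.59508924 -0.16576985  0.08673827]
```

```bash

python3 drive.py '0 0.001 0 0 0 0;0 0.001 0 0 0 0;0 0.001 0 0 0 0;0 0.001 0 0 0 0;0 0.001 0 0 0 0' 0 50
python3 drive.py '0 0 0 0 0 0;0 0 0 0 0 0;0 0.001 -0.02 0 0 0;0 0.001 -0.06 0 0 0;0 0.001 -0.1 0 0 0'
python3 drive.py '0 0 -0.03 0 0 0;0 0 -0.05 0 0 0;0 0 -0.05 0 0 0'
python3 - <<'E'
from bench import r, eyes, ticket, get_obs
from h import *
y=12.75;a=np.radians(y);x=np.array([np.cos(a),np.sin(a)]);P=np.array([.6343,.1569])-.11*x;print("nest",P)
o=get_obs();print(plan(o,[*(P-.041*x),.24],y).tolist(),o["tcp_pos"],o["joints"].round(2))
E
```

```text
clock: 3.45
tcp_pos: [0.5975, -0.1664, 0.0893]
orientation: [2.72, 1.569, 0.002]
contact_force: [-1.9, 0.6, 6.2]
grip_width: 0.0071
gripper_force: 50.1
clock: 3.95
tcp_pos: [0.5968, -0.1667, 0.1883]
orientation: [-2.72, -1.569, 0.002]
contact_force: [0.4, -0.1, -1.3]
grip_width: 0.0071
gripper_force: 49.1
clock: 4.25
tcp_pos: [0.599, -0.167, 0.2413]
orientation: [2.718, 1.568, 0.007]
contact_force: [0.5, 0.8, -1.8]
grip_width: 0.0073
gripper_force: 49.0
nest [0.52701234 0.13262328]
[0.1955, -0.2424, 0.0002, 0.0062, 0.0006, -0.7468] [ 0.59903564 -0.16699955  0.24126242] [ 0.43  0.47 -0.34  1.73  0.19  0.96 -0.51]
```

```bash

python3 - <<'E'
from bench import r, eyes, ticket, get_obs
from h import *
o=get_obs();print(plan(o,[.514,.007,.24],12.75).tolist())
E
```

```text
[0.1081, -0.1607, 0.0005, 0.0062, 0.0006, -0.7468]
```

```bash

python3 drive.py '0.02 -0.03 0 0 0 -0.12;0.045 -0.065 0 0 0 -0.26;0.07 -0.105 0 0 0 -0.4;0.09 -0.135 0 0.003 0 -0.54;0.1 -0.15 0 0.006 0 -0.67'
python3 drive.py '0.01 -0.006 0 0 0 -0.07;0.01 -0.006 0 0 0 -0.07;0.01 -0.006 0 0 0 -0.07;0.01 -0.006 0 0 0 -0.07'
python3 - <<'E'
from bench import r, eyes, ticket, get_obs
from h import *
o=get_obs();print(plan(o,[.514,.007,.24],12.75).tolist(),o["joints"].round(2))
c=eyes.camera_info("wrist");im,d=eyes.grab_frame("wrist");cv2.imwrite("pics/w2.png",im)
import pickle;pickle.dump((c,o),open("pics/w2.pkl","wb"))
cv2.imwrite("pics/w2v.png",cv2.resize(im,(800,600),interpolation=cv2.INTER_CUBIC))
E
```

```text
clock: 4.75
tcp_pos: [0.5151, -0.0018, 0.2365]
orientation: [-2.036, -2.382, 0.007]
contact_force: [0.7, -1.4, -2.2]
grip_width: 0.0072
gripper_force: 49.2
clock: 5.15
tcp_pos: [0.5106, 0.0028, 0.2374]
orientation: [-1.969, -2.441, 0.005]
contact_force: [0.5, -1.0, -2.2]
grip_width: 0.0073
gripper_force: 49.2
[0.0034, 0.0042, -0.0026, -0.006, -0.0023, -0.0096] [ 0.35  0.35 -0.58  1.98  0.24  0.89 -0.14]
```

View pics/w2v.png

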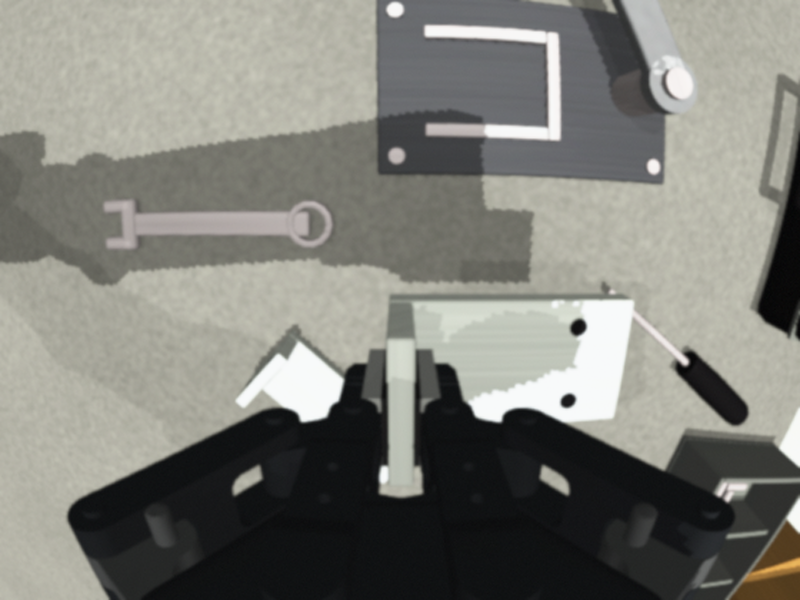

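```bash

cat > m2.py <<'E'
from bench import r, eyes, ticket, get_obs
from h import *
import pickle
np.set_printoptions(precision=4,suppress=True)
c,o=pickle.load(open("pics/w2.pkl","rb"));T=eyes.camera_info("top")
s=800/560
w=lambda u,v:((u+.5)/s-.5,(v+.5)/s-.5)
W=lambda u,v,z:at_z(c,*w(u,v),z,True)
ul,ur,lr,ll=[W(*p,.019) for p in((425,26),(558,33),(559,139),(425,138))]
bolt=W(679,83,.076)
cl=[W(*p,.012) for p in((377,174),(662,183))]
for n,a,b in(("upper",ul,ur),("lower",ll,lr),("stop",lr,ur),("plate",cl[0],cl[1])):
    d=b-a;print(n,np.linalg.norm(d),np.degrees(np.arctan2(d[1],d[0])))
print(ul,ur,lr,ll,"bolt",bolt,cl)
k=lambda u,v:((u-300+.5)/5-.5+155,(v+.5)/5-.5+160)
for n,q,t in(("bolt",(679,83),(565,75)),("stopL",(558,33),(543,212)),("stopR",(559,139),(662,185))):
    print(n,*tri([ray(c,*w(*q),True),ray(T,*k(*t))]))
zb=o["tcp_pos"][2]-.0893+.010
Rt=Rn.from_rotvec(o["orientation"])
h=[W(*p,zb) for p in((579,327),(568,401),(633,298),(614,417))]
H=[Rt.inv().apply(p-o["tcp_pos"]) for p in h];print("bracket pts in tool",np.array(H))
for a,b in((0,1),(2,3)):
    d=h[a]-h[b];print("br yaw",np.degrees(np.arctan2(d[1],d[0]))-90)
print("tool y",Rt.as_matrix()[:,1],np.degrees(np.arctan2(*Rt.as_matrix()[1::-1,1])))
E
python3 m2.py
```

```text
upper 0.08521653325519876 13.239289016150567
lower 0.08537747362143011 14.227785393186558
stop 0.07071590773234392 102.17656220331577
plate 0.19801922522154594 12.905139426821572
[0.492 0.16  0.019] [0.575  0.1795 0.019 ] [0.5899 0.1104 0.019 ] [0.5071 0.0894 0.019 ] bolt [0.6351 0.1564 0.076 ] [array([0.4828, 0.0611, 0.012 ]), array([0.6758, 0.1054, 0.012 ])]
bolt [0.6347 0.1556 0.0772] 0.00048291839914789566
stopL [0.57   0.1743 0.0331] 0.001115917949350595
stopR [0.5767 0.1047 0.0601] 0.00017228615443956586
bracket pts in tool [[ 0.0134  0.065   0.0789]
 [-0.0167  0.0648  0.0789]
 [ 0.0241  0.0857  0.0788]
 [-0.0256  0.0865  0.0787]]
br yaw 11.906760146892609
br yaw 13.155130522522327
tool y [ 0.9774  0.2113 -0.006 ] 12.201081805905554
```

```bash

python3 - <<'E'
from bench import r, eyes, ticket, get_obs
from h import *
o=get_obs();print(plan(o,[.4898,.1241,.15],13).tolist())
E
```

```text
[0.1227, 0.0058, 0.0878, -0.0058, -0.0023, -0.0136]
```

```bash

python3 drive.py '0.03 0.003 0 -0.006 -0.002 -0.014;0.07 0.006 0 -0.006 -0.002 -0.014;0.1 0.006 0 -0.006 -0.002 -0.014;0.123 0.006 0 -0.006 -0.002 -0.014;0.123 0.006 0.02 -0.006 -0.002 -0.014'
python3 drive.py '0 0 0.03 0 0 0;0 0 0.055 0 0 0;0 0 0.067 0 0 0;0 0 0.067 0 0 0;0 0 0.067 0 0 0'
python3 - <<'E'
from bench import r, eyes, ticket, get_obs
from h import *
o=get_obs();print(plan(o,[.4898,.1241,.102],13).tolist(),o["contact_force"])
E
```

```text
clock: 5.7
tcp_pos: [0.4909, 0.1296, 0.2204]
orientation: [1.946, 2.463, 0.011]
contact_force: [0.3, 0.2, -2.0]
grip_width: 0.0072
gripper_force: 49.2
clock: 6.2
tcp_pos: [0.4904, 0.1255, 0.1518]
orientation: [1.952, 2.461, 0.002]
contact_force: [0.9, 0.2, -1.7]
grip_width: 0.0072
gripper_force: 49.1
[-0.0012, -0.001, 0.0498, 0.0014, -0.0005, 0.0024] [ 0.88768606  0.18517333 -1.72663027]
```

Now I check the fit above the nest before lowering.

```bash

python3 drive.py '-0.001 -0.001 0.015 0.001 0 0.002;-0.001 -0.001 0.022 0.001 0 0.002;-0.001 -0.001 0.022 0.001 0 0.002'
python3 - <<'E'
from bench import r, eyes, ticket, get_obs
from h import *
o=get_obs();print(plan(o,[.4898,.1241,.102],13).tolist(),o["contact_force"])
c=eyes.camera_info("wrist");im,d=eyes.grab_frame("wrist")
import pickle;pickle.dump((c,o),open("pics/w3.pkl","wb"))
print(im.shape);cv2.imwrite("pics/w3.png",cv2.resize(im[180:400,200:480],(760,597),interpolation=cv2.INTER_CUBIC))
E
```

```text
clock: 6.5
tcp_pos: [0.4884, 0.1238, 0.1283]
orientation: [-1.954, -2.458, 0.003]
contact_force: [-0.2, -0.1, -2.1]
grip_width: 0.0072
gripper_force: 49.1
[-0.0, 0.0015, 0.0263, -0.0022, -0.0001, 0.0009] [-0.175971   -0.05968877 -2.13148767]
(420, 560, 3)
```

View pics/w3.png

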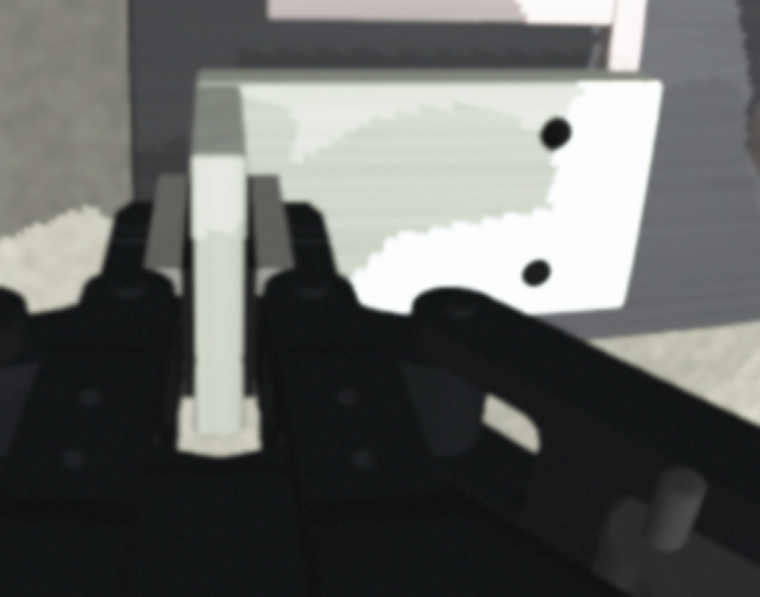

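```bash
python3 - <<'E'
from h import *
import pickle
np.set_printoptions(precision=4,suppress=True)
c,o=pickle.load(open("pics/w3.pkl","rb"));s=760/280
a=np.radians(13);Rz=np.array([[np.cos(a),np.sin(a)],[-np.sin(a),np.cos(a)]]);N=np.array([.5285,.132])
W=lambda u,v,z:Rz@(at_z(c,(u+.5)/s-.5+200,(v+.5)/s-.5+180,z,True)[:2]-N)
zb=o["tcp_pos"][2]-.0793
print("plain",W(662,82,zb),W(624,306,zb),"holes",W(555,133,zb),W(537,272,zb),"bottom L",W(198,72,zb-.01),"bot R",W(660,76,zb-.01))
print("rail inner",W(268,18,.019),W(520,22,.019),"rail end",W(268,5,.019),"stop inner",W(612,30,.019),W(608,68,.019),"stop outer",W(645,20,.019),W(637,70,.019))
E
```

```text
plain [0.0453 0.0243] [ 0.0457 -0.0252] holes [0.0234 0.0144] [ 0.0238 -0.0154] bottom L [-0.044   0.0235] bot R [0.0503 0.0226]
rail inner [-0.0299  0.0294] [0.025 0.029] rail end [-0.0299  0.0322] stop inner [0.0475 0.0275] [0.0476 0.0187] stop outer [0.0558 0.0299] [0.0552 0.0182]
```

```bash

python3 drive.py '0.001 0.001 0.008 -0.002 0 0.001;0.001 0.001 0.015 -0.002 0 0.001;0.001 0.001 0.021 -0.002 0 0.001;0.001 0.001 0.026 -0.002 0 0.001;0.001 0.001 0.026 -0.002 0 0.001'
python3 drive.py '0 0 0.001 0 0 0;0 0 0.001 0 0 0'
```

```text
clock: 7.05
tcp_pos: [0.4893, 0.1253, 0.1024]
orientation: [-1.955, -2.459, -0.001]
contact_force: [0.2, 0.8, -1.0]
grip_width: 0.0074
gripper_force: 49.2
clock: 7.25
tcp_pos: [0.4896, 0.1254, 0.1022]
orientation: [1.955, 2.458, 0.002]
contact_force: [-1.0, 0.1, -2.5]
grip_width: 0.0069
gripper_force: 49.1
```

```bash

python3 drive.py '0 0 0.001 0 0 0;0 0 0.001 0 0 0'
python3 drive.py '0 0 0.001 0 0 0;0 0 0.001 0 0 0'
```

```text
clock: 7.45
tcp_pos: [0.4896, 0.1253, 0.1012]
orientation: [1.955, 2.458, 0.002]
contact_force: [-0.9, -0.1, -1.5]
grip_width: 0.0071
gripper_force: 49.2
clock: 7.65
tcp_pos: [0.4896, 0.1254, 0.1012]
orientation: [1.955, 2.458, 0.001]
contact_force: [-4.6, -1.4, 12.1]
grip_width: 0.0072
gripper_force: 51.3
```

```bash

python3 drive.py '0 0.001 -0.001 0 0 0;0 0.001 -0.001 0 0 0'
python3 drive.py '0 0.001 0 0 0 0;0 0.001 0 0 0 0'
```

```text
clock: 7.85
tcp_pos: [0.4897, 0.1254, 0.1012]
orientation: [-1.955, -2.459, 0.001]
contact_force: [-4.5, -0.5, 3.7]
grip_width: 0.007
gripper_force: 50.3
clock: 8.05
tcp_pos: [0.4899, 0.1255, 0.1012]
orientation: [-1.955, -2.458, 0.003]
contact_force: [-9.5, -1.4, 8.1]
grip_width: 0.0073
gripper_force: 50.9
```

Against the stop. Release, rise, and move towards the knob.

```bash

python3 drive.py '0 -0.001 0 0 0 0;0 -0.001 0 0 0 0;0 -0.001 0 0 0 0;0 -0.001 0 0 0 0' 0.03 30
python3 drive.py '0 0 -0.02 0 0 0;0 0 -0.06 0 0 0;0 0 -0.1 0 0 0;0 0 -0.12 0 0 0;0 0 -0.12 0 0 0'
python3 - <<'E'
from bench import r, eyes, ticket, get_obs
from h import *
import pickle
o=get_obs();print(o["tcp_pos"],o["joints"].round(2))
c=eyes.camera_info("wrist");im,d=eyes.grab_frame("wrist")
pickle.dump((c,o),open("pics/w4.pkl","wb"))
cv2.imwrite("pics/w4.png",cv2.resize(im,(800,600),interpolation=cv2.INTER_CUBIC))
E
```

```text
clock: 8.45
tcp_pos: [0.4913, 0.1257, 0.1014]
orientation: [1.955, 2.458, 0.004]
contact_force: [0.1, -0.9, 0.7]
grip_width: 0.0302
gripper_force: 0.0
clock: 8.95
tcp_pos: [0.4924, 0.1262, 0.2244]
orientation: [1.953, 2.454, 0.01]
contact_force: [0.2, 0.8, 0.4]
grip_width: 0.0299
gripper_force: 0.0
[0.49240934 0.12622837 0.22439166] [ 0.14  0.37 -0.62  2.    0.28  0.85 -0.41]
```

View pics/w4.png

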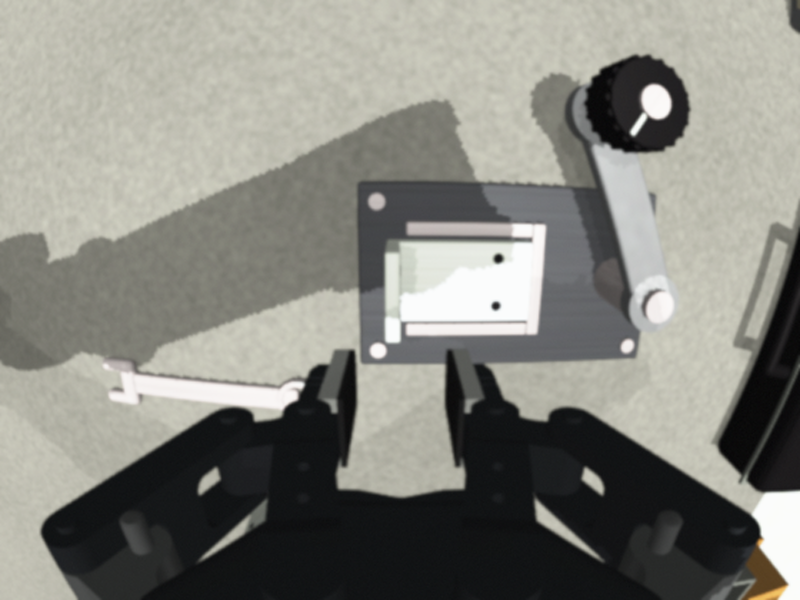

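The bracket lies flat between the rails against the stop. The knob's dot is at (657,102) and the bolt at (658,306).

```bash
python3 - <<'E'
from bench import r, eyes, ticket, get_obs
from h import *
import pickle
np.set_printoptions(precision=4,suppress=True)
c,o=pickle.load(open("pics/w4.pkl","rb"));T=eyes.camera_info("top");s=800/560
w=lambda u,v:((u+.5)/s-.5,(v+.5)/s-.5)
k=lambda u,v:((u-300+.5)/5-.5+155,(v+.5)/5-.5+160)
K,e=tri([ray(c,*w(657,102),True),ray(T,*k(372,174))]);print("dot",K,e)
for z in(.108,.115,.122,.125):print(z,at_z(c,*w(657,102),z,True))
B=at_z(c,*w(658,306),.076,True);print("bolt",B,tri([ray(c,*w(658,306),True),ray(T,*k(565,75))]))
for z in(.115,.122):
    d=at_z(c,*w(657,102),z,True)-B;print(np.linalg.norm(d[:2]),np.degrees(np.arctan2(d[1],d[0])))
P=[at_z(c,*w(*p),.022,True) for p in((533,242),(531,321),(401,322))];print(P)
P=[at_z(c,*w(*p),.019,True) for p in((406,222),(546,225),(538,334),(406,335))];print(P)
E
```

```text
dot [0.5703 0.2452 0.1275] 0.00027470273093277295
0.108 [0.5812 0.2516 0.108 ]
0.115 [0.5772 0.2494 0.115 ]
0.122 [0.5733 0.2472 0.122 ]
0.125 [0.5717 0.2462 0.125 ]
bolt [0.6338 0.1573 0.076 ] (array([0.6368, 0.1564, 0.0715]), np.float64(0.00025347882501194343))
0.10807976919660336 121.52523110118608
0.10832507303953422 123.90316945386812
[array([0.5688, 0.1677, 0.022 ]), array([0.5826, 0.1186, 0.022 ]), array([0.5017, 0.1001, 0.022 ])]
[array([0.4908, 0.1609, 0.019 ]), array([0.5751, 0.1797, 0.019 ]), array([0.5914, 0.1102, 0.019 ]), array([0.507 , 0.0913, 0.019 ])]
```

```bash
python3 - <<'E'
from bench import r, eyes, ticket, get_obs
from h import *
o=get_obs();print(plan(o,[.5732,.2478,.224],34).tolist())
E
```

```text
[0.1007, 0.107, -0.0009, 0.0051, 0.0009, -0.3669]
```

```bash

python3 drive.py '0.025 0.025 0 0 0 -0.08;0.055 0.06 0 0 0 -0.18;0.08 0.085 0 0.005 0 -0.28;0.1 0.107 0 0.005 0 -0.367;0.1 0.107 0 0.005 0 -0.367' 0.085 25
python3 drive.py '0 0 0 0 0 0;0 0 0 0 0 0'
python3 - <<'E'
from bench import r, eyes, ticket, get_obs
from h import *
o=get_obs();print(plan(o,[.5732,.2478,.158],34).tolist(),o["joints"].round(2))
E
```

```text
clock: 9.5
tcp_pos: [0.5728, 0.2509, 0.2197]
orientation: [-1.464, -2.774, 0.001]
contact_force: [-0.9, -0.6, 0.2]
grip_width: 0.0848
gripper_force: 0.0
clock: 9.7
tcp_pos: [0.5716, 0.2457, 0.2201]
orientation: [-1.475, -2.771, 0.008]
contact_force: [-0.0, -0.8, -0.3]
grip_width: 0.0848
gripper_force: 0.0
[0.0008, 0.0028, 0.0621, -0.0059, -0.0002, -0.0008] [-0.02  0.57 -0.67  1.73  0.41  1.   -0.25]
```

```bash

python3 drive.py '0.001 0.003 0.02 -0.005 0 0;0.001 0.003 0.04 -0.005 0 0;0.001 0.003 0.055 -0.005 0 0;0.001 0.003 0.062 -0.005 0 0;0.001 0.003 0.062 -0.005 0 0'
python3 drive.py '0 0 0 0 0 0;0 0 0 0 0 0;0 0 0 0 0 0;0 0 0 0 0 0;0 0 0 0 0 0' 0.03 25
python3 - <<'E'
from bench import r, eyes, ticket, get_obs
from h import *
np.set_printoptions(precision=4,suppress=True)
o=get_obs();print(o["tcp_pos"],o["contact_force"],plan(o,o["tcp_pos"],34).tolist())
R=Rn.from_rotvec(o["orientation"]);C=np.array([.6345,.1568]);p=o["tcp_pos"];v=p[:2]-C;print(np.hypot(*v),np.degrees(np.arctan2(v[1],v[0])))
v*=.110/np.hypot(*v)
for i in range(1,13):
    t=.1*i;w=Rn.from_euler("z",t).as_matrix()[:2,:2]@v+C
    print(t,R.inv().apply(np.r_[w-p[:2],0]))
E
```

```text
clock: 10.2
tcp_pos: [0.5735, 0.2486, 0.1584]
orientation: [-1.475, -2.773, -0.0]
contact_force: [0.4, -0.1, 1.6]
grip_width: 0.0847
gripper_force: 0.0
clock: 10.7
tcp_pos: [0.5742, 0.2497, 0.1602]
orientation: [1.474, 2.773, 0.004]
contact_force: [-1.6, -0.2, 5.4]
grip_width: 0.039
gripper_force: 27.1
[0.5742 0.2497 0.1602] [-1.5631 -0.2361  5.4115] [0.0, 0.0, 0.0, 0.0025, -0.0003, 0.0005]
0.11070775995843571 122.97643057618737
0.1 [-0.0011 -0.011  -0.    ]
0.2 [-0.0025 -0.0219 -0.0001]
0.30000000000000004 [-0.005  -0.0326 -0.0001]
0.4 [-0.0086 -0.043  -0.0001]
0.5 [-0.0132 -0.053  -0.0001]
0.6000000000000001 [-0.0188 -0.0625 -0.0002]
0.7000000000000001 [-0.0253 -0.0713 -0.0002]
0.8 [-0.0326 -0.0795 -0.0002]
0.9 [-0.0407 -0.0869 -0.0002]
1.0 [-0.0496 -0.0935 -0.0003]
1.1 [-0.059  -0.0991 -0.0003]
1.2000000000000002 [-0.069  -0.1038 -0.0003]
```

```bash

python3 drive.py '-0.001 -0.011 0 0 0 -0.1;-0.002 -0.022 0 0 0 -0.2;-0.005 -0.0325 0 0 0 -0.3;-0.009 -0.043 0 0 0 -0.4;-0.0135 -0.0527 0 0 0 -0.5'
python3 drive.py '0 0 0 0 0 0'
python3 - <<'E'
from bench import r, eyes, ticket, get_obs
from h import *
np.set_printoptions(precision=4,suppress=True)
o=get_obs();print(o["tcp_pos"],o["contact_force"],o["moment"])
R=Rn.from_rotvec(o["orientation"]);C=np.array([.6345,.1568]);p=o["tcp_pos"];v=p[:2]-C;print(np.hypot(*v),np.degrees(np.arctan2(v[1],v[0])),np.degrees(np.arctan2(*R.as_matrix()[1::-1,1])))
E
```

```text
clock: 11.2
tcp_pos: [0.5377, 0.2102, 0.1602]
orientation: [0.733, 3.053, 0.007]
contact_force: [0.2, 1.6, 3.4]
grip_width: 0.0394
gripper_force: 27.1
clock: 11.3
tcp_pos: [0.5372, 0.209, 0.1601]
orientation: [0.738, 3.053, 0.004]
contact_force: [-4.8, 1.3, 5.5]
grip_width: 0.0393
gripper_force: 27.4
[0.5372 0.209  0.1601] [-4.7545  1.3432  5.4998] [0.0966 0.7735 0.0429]
0.11046354351354214 151.78338407433503 62.82443317670791
```

```bash

python3 drive.py '-0.001 -0.011 0 0 0 -0.1;-0.002 -0.022 0 0 0 -0.2;-0.005 -0.0325 0 0 0 -0.3;-0.009 -0.043 0 0 0 -0.4;-0.0135 -0.0527 0 0 0 -0.5'
python3 drive.py '-0.0005 -0.0055 0 0 0 -0.05;-0.001 -0.011 0 0 0 -0.1;-0.001 -0.011 0 0 0 -0.1'
python3 - <<'E'
from bench import r, eyes, ticket, get_obs
from h import *
np.set_printoptions(precision=4,suppress=True)
o=get_obs();print(o["tcp_pos"],o["contact_force"],o["moment"],o["joints"].round(2))
R=Rn.from_rotvec(o["orientation"]);C=np.array([.6345,.1568]);p=o["tcp_pos"];v=p[:2]-C;print(np.hypot(*v),np.degrees(np.arctan2(v[1],v[0])),np.degrees(np.arctan2(*R.as_matrix()[1::-1,1])))
E
```

```text
clock: 11.8
tcp_pos: [0.5244, 0.1572, 0.1601]
orientation: [-0.045, 3.141, 0.004]
contact_force: [-6.6, 1.4, 9.1]
grip_width: 0.0394
gripper_force: 27.6
clock: 12.1
tcp_pos: [0.5254, 0.1448, 0.1599]
orientation: [0.195, -3.134, -0.0]
contact_force: [-10.2, -2.0, 15.2]
grip_width: 0.0395
gripper_force: 28.1
[0.5254 0.1448 0.1599] [-10.1539  -1.9803  15.1674] [-0.4373  2.0068  0.0302] [ 0.31  0.63 -0.91  1.94  0.64  0.89  0.76]
0.10979190426520563 -173.70535474667994 97.11653510725121
```

```bash

python3 drive.py '0.001 -0.004 -0.001 0 0 -0.04;0.0005 -0.008 -0.001 0 0 -0.075;0.0005 -0.008 -0.001 0 0 -0.075'
python3 drive.py '0 -0.003 0 0 0 -0.025;0 -0.003 0 0 0 -0.025'
python3 drive.py '0 -0.002 0 0 0 -0.02;0 -0.002 0 0 0 -0.02'
```

```text
clock: 12.4
tcp_pos: [0.5266, 0.1364, 0.1601]
orientation: [0.311, -3.125, -0.001]
contact_force: [-4.8, -2.1, 5.1]
grip_width: 0.0392
gripper_force: 27.3
clock: 12.6
tcp_pos: [0.5272, 0.1335, 0.1601]
orientation: [0.351, -3.121, -0.001]
contact_force: [-5.5, -1.3, 6.1]
grip_width: 0.039
gripper_force: 27.3
clock: 12.8
tcp_pos: [0.5273, 0.1331, 0.1602]
orientation: [0.384, -3.118, -0.005]
contact_force: [-6.7, 2.5, 4.3]
grip_width: 0.0393
gripper_force: 27.1
```

```bash

python3 drive.py '0 -0.002 0 0 0 0;0 -0.002 0 0 0 0'
python3 drive.py '0 -0.001 0 0 0 0;0 -0.001 0 0 0 0'
python3 - <<'E'
from bench import r, eyes, ticket, get_obs
from h import *
o=get_obs()
C=np.array([.6345,.1568]);p=o["tcp_pos"];v=p[:2]-C;print(np.hypot(*v),np.degrees(np.arctan2(v[1],v[0])),o["joints"].round(2),o["tau"].round(1))
E
```

```text
clock: 13.0
tcp_pos: [0.5273, 0.1328, 0.1602]
orientation: [0.385, -3.118, -0.009]
contact_force: [-6.7, 7.6, 1.4]
grip_width: 0.0391
gripper_force: 27.0
clock: 13.2
tcp_pos: [0.5273, 0.1327, 0.1603]
orientation: [0.386, -3.118, -0.011]
contact_force: [-7.5, 8.9, 1.8]
grip_width: 0.0391
gripper_force: 27.0
0.10987223528291329 -167.34175887480063 [ 0.35  0.64 -0.94  1.94  0.65  0.9   0.9 ] [  5.9 -50.8  -7.2 -22.1   2.6   0.9   0.1]
```

Arm at its stop (192.7°, force rises). Now the first turning stroke.

```bash

python3 drive.py '0.001 0.002 0 0 0 0;0.001 0.002 0 0 0 0' 0.03 40
python3 drive.py '0 0 0.0002 0 0 0.14;0 0 0.0004 0 0 0.28;0 0 0.0005 0 0 0.42;0 0 0.0007 0 0 0.56;0 0 0.0008 0 0 0.7'
python3 drive.py '0 0 0.0002 0 0 0.14;0 0 0.0004 0 0 0.28;0 0 0.0005 0 0 0.42;0 0 0.0007 0 0 0.56;0 0 0.0008 0 0 0.7'
python3 - <<'E'
from bench import r, eyes, ticket, get_obs
o=get_obs();print(o["joints"].round(2),o["moment"].round(3))
E
```

```text
clock: 13.4
tcp_pos: [0.5271, 0.1329, 0.1603]
orientation: [-0.384, 3.117, 0.007]
contact_force: [-3.8, 5.8, 0.7]
grip_width: 0.0387
gripper_force: 40.4
clock: 13.9
tcp_pos: [0.5271, 0.1329, 0.1595]
orientation: [-0.717, -3.058, -0.007]
contact_force: [-3.7, 7.2, 0.0]
grip_width: 0.0391
gripper_force: 40.4
clock: 14.4
tcp_pos: [0.527, 0.1328, 0.1586]
orientation: [-1.721, -2.626, -0.006]
contact_force: [-3.8, 5.3, 0.5]
grip_width: 0.0392
gripper_force: 40.5
[ 0.12  0.52 -0.62  1.96  0.42  0.78 -0.32] [1.242 0.818 0.09 ]
```

```bash

python3 drive.py '0 0 0.0002 0 0 0.14;0 0 0.0004 0 0 0.28;0 0 0.0005 0 0 0.42;0 0 0.0007 0 0 0.56;0 0 0.0008 0 0 0.7'
python3 drive.py '0 0 0.0002 0 0 0.14;0 0 0.0004 0 0 0.28;0 0 0.0005 0 0 0.42;0 0 0.0007 0 0 0.56;0 0 0.0008 0 0 0.7'
python3 drive.py '0 0 0.0002 0 0 0.14;0 0 0.0004 0 0 0.28;0 0 0.0005 0 0 0.42;0 0 0.0007 0 0 0.56;0 0 0.0008 0 0 0.7'
python3 - <<'E'
from bench import r, eyes, ticket, get_obs
o=get_obs();print(o["joints"].round(2),o["moment"].round(3))
E
```

```text
clock: 14.9
tcp_pos: [0.5269, 0.1328, 0.1578]
orientation: [-2.516, -1.876, -0.004]
contact_force: [-4.5, 5.5, 1.3]
grip_width: 0.0391
gripper_force: 40.6
clock: 15.4
tcp_pos: [0.5268, 0.1329, 0.157]
orientation: [-3.007, -0.9, -0.001]
contact_force: [-5.1, 6.2, 0.8]
grip_width: 0.0388
gripper_force: 40.6
clock: 15.9
tcp_pos: [0.5268, 0.133, 0.1561]
orientation: [-3.133, 0.186, 0.001]
contact_force: [-4.8, 6.5, 0.3]
grip_width: 0.0389
gripper_force: 40.6
[-0.27  0.46 -0.11  1.99  0.07  0.7  -2.11] [1.201 0.927 0.062]
```

```bash

python3 drive.py '0 0 0.0002 0 0 0.14;0 0 0.0004 0 0 0.28;0 0 0.0005 0 0 0.42;0 0 0.0007 0 0 0.56;0 0 0.0008 0 0 0.65'
python3 drive.py '0 0 0 0 0 0;0 0 0 0 0 0;0 0 0 0 0 0' 0.07 40
python3 drive.py '0 0 0 0 0 -0.15;0 0 0 0 0 -0.3;0 0 0 0 0 -0.45;0 0 0 0 0 -0.6;0 0 0 0 0 -0.75'
python3 drive.py '0 0 0 0 0 -0.15;0 0 0 0 0 -0.3;0 0 0 0 0 -0.45;0 0 0 0 0 -0.6;0 0 0 0 0 -0.75'
python3 drive.py '0 0 0 0 0 -0.15;0 0 0 0 0 -0.3;0 0 0 0 0 -0.45;0 0 0 0 0 -0.6;0 0 0 0 0 -0.75'
python3 - <<'E'
from bench import r, eyes, ticket, get_obs
o=get_obs();print(o["joints"].round(2),o["moment"].round(3))
E
```

```text
clock: 16.4
tcp_pos: [0.5269, 0.1331, 0.1553]
orientation: [-2.91, 1.175, 0.003]
contact_force: [-4.9, 7.1, 1.6]
grip_width: 0.0387
gripper_force: 40.6
clock: 16.7
tcp_pos: [0.5282, 0.1301, 0.1555]
orientation: [-2.913, 1.171, -0.002]
contact_force: [-0.4, 0.1, 0.9]
grip_width: 0.0698
gripper_force: 0.0
clock: 17.2
tcp_pos: [0.5282, 0.1301, 0.1554]
orientation: [-3.14, 0.014, -0.003]
contact_force: [-0.2, 0.3, -0.8]
grip_width: 0.0702
gripper_force: 0.0
clock: 17.7
tcp_pos: [0.5282, 0.13, 0.1554]
orientation: [-2.928, -1.137, -0.003]
contact_force: [-0.0, -0.5, 0.0]
grip_width: 0.0704
gripper_force: 0.0
clock: 18.2
tcp_pos: [0.5282, 0.1299, 0.1554]
orientation: [2.308, 2.131, 0.003]
contact_force: [0.6, -0.3, -0.3]
grip_width: 0.0704
gripper_force: 0.0
[ 0.04  0.5  -0.5   1.97  0.34  0.75 -0.74] [-0.084 -0.031  0.041]
```

```bash

python3 drive.py '0 0 0 0 0 -0.15;0 0 0 0 0 -0.3;0 0 0 0 0 -0.45;0 0 0 0 0 -0.6;0 0 0 0 0 -0.75'
python3 drive.py '0 0 0 0 0 -0.15;0 0 0 0 0 -0.3;0 0 0 0 0 -0.45;0 0 0 0 0 -0.6;0 0 0 0 0 -0.75'
python3 drive.py '0 0 0 0 0 -0.15;0 0 0 0 0 -0.3;0 0 0 0 0 -0.45;0 0 0 0 0 -0.6;0 0 0 0 0 -0.75'
python3 - <<'E'
from bench import r, eyes, ticket, get_obs
from h import *
o=get_obs();print(o["joints"].round(2),plan(o,[.527,.1328,.1555],np.degrees(np.arctan2(*Rn.from_rotvec(o["orientation"]).as_matrix()[1::-1,1]))))
E
```

```text
clock: 18.7
tcp_pos: [0.5282, 0.1299, 0.1554]
orientation: [1.367, 2.827, 0.003]
contact_force: [-0.0, 0.1, -0.7]
grip_width: 0.07
gripper_force: 0.0
clock: 19.2
tcp_pos: [0.5282, 0.1298, 0.1554]
orientation: [0.237, 3.131, 0.002]
contact_force: [0.4, -0.2, 0.4]
grip_width: 0.0701
gripper_force: 0.0
clock: 19.7
tcp_pos: [0.5283, 0.1298, 0.1553]
orientation: [-0.926, 3.0, 0.001]
contact_force: [-0.5, -0.5, 0.4]
grip_width: 0.0704
gripper_force: 0.0
[ 0.4   0.68 -1.01  1.94  0.73  0.93  1.19] [-0.0007  0.0032 -0.0002  0.      0.002  -0.    ]
```

```bash

python3 drive.py '0 0 0 0 0 -0.15;0 0 0 0 0 -0.3;0 0 0 0 0 -0.45;0 0 0 0 0 -0.6;0 0 0 0 0 -0.75'
python3 drive.py '0 0 0 0 0 -0.15;0 0 0 0 0 -0.3;0 0 0 0 0 -0.45;0 0 0 0 0 -0.6;0 0 0 0 0 -0.75'
python3 - <<'E'
from bench import r, eyes, ticket, get_obs
from h import *
o=get_obs();print(o["joints"].round(2),plan(o,[.527,.1328,.1545],np.degrees(np.arctan2(*Rn.from_rotvec(o["orientation"]).as_matrix()[1::-1,1]))))
E
```

```text
clock: 20.2
tcp_pos: [0.5283, 0.1297, 0.1553]
orientation: [-1.96, 2.453, -0.0]
contact_force: [1.0, 0.5, -0.2]
grip_width: 0.0699
gripper_force: 0.0
clock: 20.7
tcp_pos: [0.5283, 0.1297, 0.1552]
orientation: [-2.722, 1.565, -0.001]
contact_force: [-0.6, -0.0, -0.2]
grip_width: 0.0698
gripper_force: 0.0
[ 0.55  0.87 -1.29  1.94  0.95  1.13  2.52] [-0.0033 -0.0004  0.0007 -0.0018  0.0002  0.    ]
```

```bash

python3 drive.py '-0.003 0 0 0 0 0;-0.003 0 0 0 0 0' 0.07 30
python3 drive.py '0 0 0 0 0 0;0 0 0 0 0 0;0 0 0 0 0 0;0 0 0 0 0 0' 0.03 30
python3 drive.py '0 0 0.0002 0 0 0.14;0 0 0.0004 0 0 0.28;0 0 0.0005 0 0 0.42;0 0 0.0007 0 0 0.56;0 0 0.0008 0 0 0.7'
python3 drive.py '0 0 0.0002 0 0 0.14;0 0 0.0004 0 0 0.28;0 0 0.0005 0 0 0.42;0 0 0.0007 0 0 0.56;0 0 0.0008 0 0 0.7'
python3 drive.py '0 0 0.0002 0 0 0.14;0 0 0.0004 0 0 0.28;0 0 0.0005 0 0 0.42;0 0 0.0007 0 0 0.56;0 0 0.0008 0 0 0.7'
python3 - <<'E'
from bench import r, eyes, ticket, get_obs
o=get_obs();print(o["joints"].round(2),o["moment"].round(3))
E
```

```text
clock: 20.9
tcp_pos: [0.5263, 0.1332, 0.1552]
orientation: [-2.715, 1.577, 0.0]
contact_force: [-0.8, -0.4, -0.4]
grip_width: 0.0699
gripper_force: 0.0
clock: 21.3
tcp_pos: [0.5267, 0.1334, 0.1557]
orientation: [-2.717, 1.572, -0.002]
contact_force: [1.2, -0.1, 1.3]
grip_width: 0.039
gripper_force: 30.5
clock: 21.8
tcp_pos: [0.5267, 0.1335, 0.1549]
orientation: [-2.006, 2.414, 0.0]
contact_force: [1.6, 0.7, -0.8]
grip_width: 0.0392
gripper_force: 30.5
clock: 22.3
tcp_pos: [0.5268, 0.1335, 0.1541]
orientation: [-1.057, 2.955, 0.002]
contact_force: [1.7, 0.2, -1.4]
grip_width: 0.0394
gripper_force: 30.3
clock: 22.8
tcp_pos: [0.5268, 0.1334, 0.1532]
orientation: [0.02, 3.139, 0.003]
contact_force: [2.3, 0.9, -3.0]
grip_width: 0.0393
gripper_force: 30.3
[ 0.31  0.62 -0.88  1.95  0.63  0.87  0.65] [ 0.025 -0.464  0.047]
```

```bash
m(){ python3 -c "
from bench import r, eyes, ticket, get_obs
o=get_obs();print('J',o['joints'][[2,6]].round(2),'M',o['moment'].round(3))"; }
python3 drive.py '0 0 0.0002 0 0 0.14;0 0 0.0004 0 0 0.28;0 0 0.0005 0 0 0.42;0 0 0.0007 0 0 0.56;0 0 0.0008 0 0 0.7'; m
python3 drive.py '0 0 0.0002 0 0 0.14;0 0 0.0004 0 0 0.28;0 0 0.0005 0 0 0.42;0 0 0.0007 0 0 0.56;0 0 0.0008 0 0 0.7'; m
python3 drive.py '0 0 0.0002 0 0 0.14;0 0 0.0004 0 0 0.28;0 0 0.0005 0 0 0.42;0 0 0.0007 0 0 0.56;0 0 0.0008 0 0 0.7'; m
```

```text
clock: 23.3
tcp_pos: [0.5268, 0.1333, 0.1524]
orientation: [1.096, 2.943, 0.004]
contact_force: [2.2, -0.8, -2.0]
grip_width: 0.0391
gripper_force: 30.4
J [-0.72  0.05] M [-0.085 -0.391  0.067]
clock: 23.8
tcp_pos: [0.5267, 0.1333, 0.1516]
orientation: [2.039, 2.389, 0.004]
contact_force: [2.1, 0.0, -1.2]
grip_width: 0.0388
gripper_force: 30.4
J [-0.56 -0.55] M [-0.119 -0.327  0.02 ]
clock: 24.3
tcp_pos: [0.5267, 0.1334, 0.1508]
orientation: [-2.735, -1.545, -0.004]
contact_force: [2.5, -1.3, -0.9]
grip_width: 0.0393
gripper_force: 30.5
J [-0.39 -1.15] M [-0.085 -0.323  0.064]
```

```bash
m(){ python3 -c "
from bench import r, eyes, ticket, get_obs
o=get_obs();print('J',o['joints'][[2,6]].round(2),'M',o['moment'].round(3))"; }
python3 drive.py '0 0 0.0002 0 0 0.14;0 0 0.0004 0 0 0.28;0 0 0.0005 0 0 0.42;0 0 0.0006 0 0 0.5'; m
python3 drive.py '0 0 0.0002 0 0 0.14;0 0 0.0004 0 0 0.28;0 0 0.0005 0 0 0.4'; m
python3 drive.py '0 0 0.0002 0 0 0.14;0 0 0.0004 0 0 0.28;0 0 0.0005 0 0 0.4'; m
```

```text
clock: 24.7
tcp_pos: [0.5266, 0.1335, 0.1502]
orientation: [-3.031, -0.822, -0.004]
contact_force: [0.8, -0.4, 0.2]
grip_width: 0.0394
gripper_force: 30.4
J [-0.27 -1.57] M [-0.14  -0.276  0.058]
clock: 25.0
tcp_pos: [0.5266, 0.1335, 0.1497]
orientation: [-3.133, -0.203, -0.003]
contact_force: [1.1, -0.0, 0.3]
grip_width: 0.039
gripper_force: 30.5
J [-0.17 -1.91] M [-0.114 -0.266  0.046]
clock: 25.3
tcp_pos: [0.5266, 0.1335, 0.1493]
orientation: [-3.111, 0.424, -0.003]
contact_force: [1.1, -1.2, -0.1]
grip_width: 0.0394
gripper_force: 30.6
J [-0.07 -2.25] M [-0.109 -0.323  0.029]
```

```bash
m(){ python3 -c "
from bench import r, eyes, ticket, get_obs
o=get_obs();print('J',o['joints'][[2,6]].round(2),'M',o['moment'].round(3))"; }
python3 drive.py '0 0 0.0002 0 0 0.12;0 0 0.0004 0 0 0.24;0 0 0.0005 0 0 0.36;0 0 0.0006 0 0 0.5'; m
python3 drive.py '0 0 0 0 0 0'; m
```

```text
clock: 25.7
tcp_pos: [0.5264, 0.1348, 0.1488]
orientation: [-2.91, 1.175, -0.001]
contact_force: [-0.3, 4.2, 1.8]
grip_width: 0.0391
gripper_force: 30.8
J [ 0.05 -2.66] M [0.791 0.152 0.974]
clock: 25.8
tcp_pos: [0.5264, 0.1351, 0.1488]
orientation: [-2.912, 1.17, -0.002]
contact_force: [1.5, 3.1, 2.0]
grip_width: 0.0391
gripper_force: 30.8
J [ 0.05 -2.66] M [ 0.719 -0.035  0.307]
```

The screw's stop is reached (moment jumped), but the arm was nudged about 1.5 mm off its stop. I'll relieve the torque a little and push it back.

```bash
python3 - <<'E'
from bench import r, eyes, ticket, get_obs
from h import *
o=get_obs();R=Rn.from_rotvec(o["orientation"]);a=np.radians(12.7)
print((R.inv().apply([np.sin(a),-np.cos(a),0])*.003).round(4))
E
```

```text
[ 0.0025  0.0017 -0.    ]
```

```bash

python3 drive.py '0.0025 0.0017 0 0 0 0;0.0025 0.0017 0 0 0 0'
python3 drive.py '0.0016 0.0011 0 0 0 0;0.0016 0.0011 0 0 0 0;0.0016 0.0011 0 0 0 0'
python3 -c "
from bench import r, eyes, ticket, get_obs
o=get_obs();print('M',o['moment'].round(3))"
```

```text
clock: 26.0
tcp_pos: [0.5267, 0.1334, 0.1488]
orientation: [-2.914, 1.16, 0.0]
contact_force: [-1.3, 8.3, 2.8]
grip_width: 0.0391
gripper_force: 31.0
clock: 26.3
tcp_pos: [0.5269, 0.1328, 0.1488]
orientation: [-2.914, 1.158, 0.001]
contact_force: [-1.6, 11.7, 2.5]
grip_width: 0.039
gripper_force: 31.0
M [2.359 0.487 0.615]
```

```bash

python3 drive.py '0.001 0.0007 0 0 0 0.05;0.001 0.0007 0 0 0 0.05;0.001 0.0007 0 0 0 0.05'
python3 -c "
from bench import r, eyes, ticket, get_obs
o=get_obs();print('M',o['moment'].round(3),o['joints'].round(3))"
python3 drive.py '0 0 0 0 0 0;0 0 0 0 0 0;0 0 0 0 0 0;0 0 0 0 0 0' 0.085
python3 drive.py '0 0 -0.02 0 0 0;0 0 -0.05 0 0 0;0 0 -0.09 0 0 0;0 0 -0.12 0 0 0;0 0 -0.15 0 0 0'
python3 drive.py '0 0 0 0 0 0;0 0 0 0 0 0'
python3 - <<'E'
from bench import r, eyes, ticket, get_obs
from h import *
im,d=eyes.grab_frame("top");s,d=eyes.grab_frame("scene");w,d=eyes.grab_frame("wrist")
f=np.zeros((600,800,3),np.uint8)
z=lambda a,k:cv2.resize(a,None,fx=k,fy=k,interpolation=cv2.INTER_CUBIC)
f[:300,:400]=z(im[150:250,150:283],4)[:300,:400] if 0 else cv2.resize(im[150:249,150:282],(400,300),interpolation=cv2.INTER_CUBIC)
f[:300,400:]=cv2.resize(s[250:349,265:397],(400,300),interpolation=cv2.INTER_CUBIC)
f[300:,:400]=cv2.resize(w,(400,300));f[300:,400:]=cv2.resize(im,(400,300))
cv2.imwrite("pics/f1.png",f)
E
```

```text
clock: 26.6
tcp_pos: [0.5273, 0.1321, 0.1488]
orientation: [-2.884, 1.229, 0.001]
contact_force: [-0.4, 12.4, 0.4]
grip_width: 0.0398
gripper_force: 30.9
M [2.557 0.31  0.622] [-0.407  0.465  0.062  2.003 -0.054  0.671 -2.686]
clock: 27.0
tcp_pos: [0.5275, 0.1264, 0.1482]
orientation: [-2.883, 1.246, -0.0]
contact_force: [0.3, 0.3, 0.2]
grip_width: 0.0851
gripper_force: 0.0
clock: 27.5
tcp_pos: [0.5273, 0.1264, 0.2998]
orientation: [-2.882, 1.245, -0.001]
contact_force: [0.1, 0.7, -0.3]
grip_width: 0.085
gripper_force: 0.0
clock: 27.7
tcp_pos: [0.5274, 0.1267, 0.2987]
orientation: [-2.882, 1.245, -0.002]
contact_force: [-0.7, 0.7, -0.7]
grip_width: 0.0852
gripper_force: 0.0
```

View pics/f1.png

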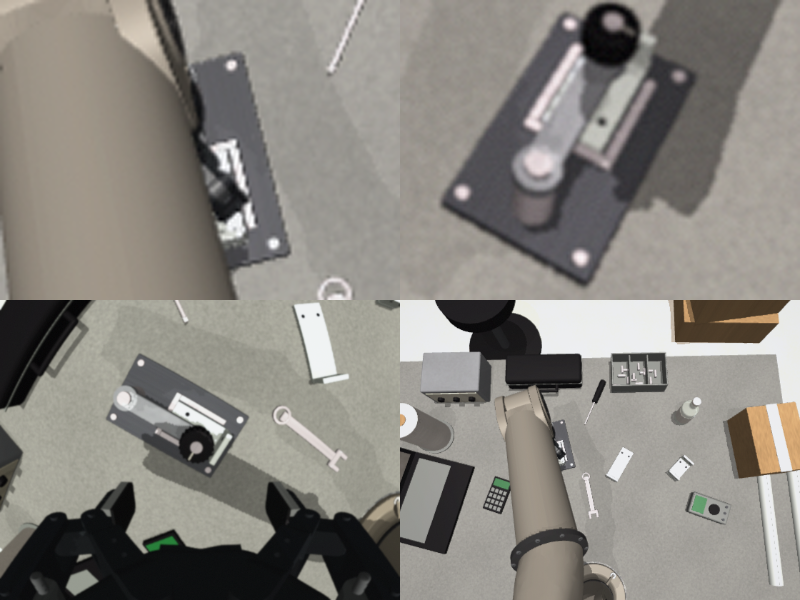

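The bracket lies in the nest with the arm over it, and the bystanders are undisturbed. One numeric check of arm angle and knob height from the wrist picture.

```bash
python3 - <<'E'
from bench import r, eyes, ticket, get_obs
from h import *
np.set_printoptions(precision=4,suppress=True)
c=eyes.camera_info("wrist");im,d=eyes.grab_frame("wrist");g=cv2.cvtColor(im,cv2.COLOR_BGR2GRAY)
w=im[80:260,120:330];cv2.imwrite("pics/f2.png",cv2.resize(w,(700,600),interpolation=cv2.INTER_CUBIC))
E
```

```text
(no output)
```

View pics/f2.png

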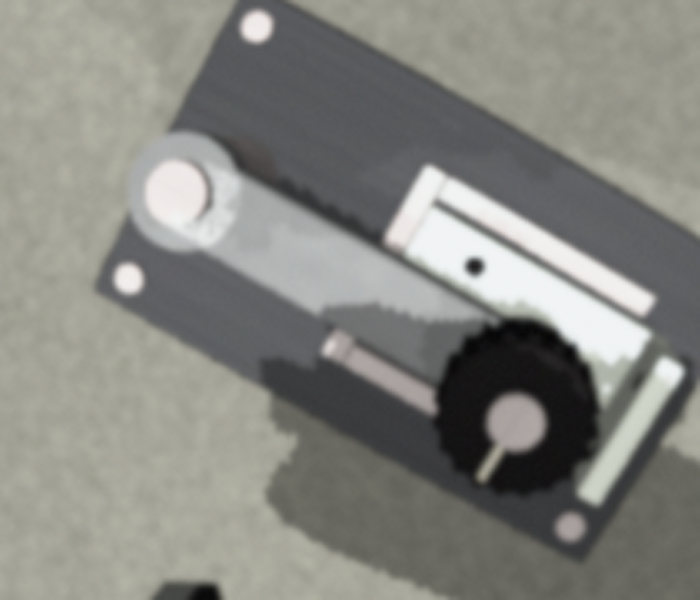

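```bash
python3 - <<'E'
from bench import r, eyes, ticket, get_obs
from h import *
np.set_printoptions(precision=4,suppress=True)
c=eyes.camera_info("wrist");s=600/180
W=lambda u,v,z:at_z(c,(u+.5)/s-.5+120,(v+.5)/s-.5+80,z,True)
B=W(176,192,.076)
for z in(.109,.114,.122):
    K=W(516,421,z);d=B-K;print(z,K,np.hypot(*d[:2]),np.degrees(np.arctan2(d[1],d[0])))
q=[W(*p,.012) for p in((257,26),(129,278),(571,526))];d=q[1]-q[2];e=q[1]-q[0];print("plate",np.degrees(np.arctan2(d[1],d[0])),np.degrees(np.arctan2(e[1],e[0]))-90)
E=[W(*p,.019) for p in((441,168),(656,297))];d=E[0]-E[1];print("rail",np.degrees(np.arctan2(d[1],d[0])))
E
```

```text
0.109 [0.5282 0.1328 0.109 ] 0.11005349100711244 12.451552804937377
0.114 [0.5291 0.1317 0.114 ] 0.10941291767430099 13.116048165504253
0.122 [0.5306 0.1299 0.122 ] 0.10841907641051203 14.19530797051159
plate 12.883111083987028 12.792127118451958
rail 12.125235500423713
```

```bash
python3 -c "
from bench import r, eyes, ticket, get_obs
print(ticket.hand_in())"
```

```text
the job is handed in; nothing more can be done
None
```

I laid the short bracket flat in the nest against the end stop, swung the clamp arm to its stop, screwed the knob down to its stop and let go of everything; the job was handed in at about 28 s, and no verdict was returned.

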